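# Home the gearbox selector and count it to the third notch

### The arm

A 7-joint arm with a two-finger parallel gripper is mounted at the origin on the work surface. World frame = base frame: x ahead of the robot, y to its left, z up, the work surface at z = 0. Lengths are in mm, angles in rad, forces in N, time in s.
With the tool pointing down it reaches from about 400 to 875 mm from the base axis. Payload 4.4 kg.
Tool frame: the origin (TCP) lies midway between the tips of the shut fingers; the grasp point (between the pads) lies 19 mm behind it; z points along the fingers, y is the line along which they close (so a half turn about z gives the same grasp; the last joint's range is limited). The gripper opens to 85 mm and grips with 20 to 120 N. Pads are 22 mm wide; open, the fingers measure 114 mm over their backs; the gripper's body (76 mm by 85 mm) begins 54 mm behind the grasp point. The pads swing forward as they close: fully open they stand 13 mm farther back than shut.
Start: joints at [-1.285, 0.628, 0.038, 1.517, -0.027, 0.996, -0.02], TCP at [223.959, 610.213, 231.313] pointing down, gripper open.
Joint ranges: [-3.06, 3.06], [-0.37, 2.12], [-1.25, 1.32], [0.18, 2.47], [-1.1, 4.24], [0.23, 1.98], [-2.94, 2.94]. Speed limits (rad/s): [2.57, 2.57, 3.14, 3.14, 3.14, 3.14, 3.14].

### API

Orientations are given as [roll, pitch, yaw] about the fixed x, y, z axes, in that order (R = Rz(yaw) Ry(pitch) Rx(roll)).
In Python, from cell import ctrl gives the robot as it stands.
- The arm moves only by the shell command python3 -m handwheel 'ROWS'. ROWS is JSON, a list of rows, each a list of 3 entries, a list of its own where there are three numbers: the turn, a rotation vector about the tool's x, y, z in degrees, then the shift along the tool's x, y, z in m, then the closure, from 0 (fully open) to 1 (shut). A call has 1 to 5 rows; each row shifts and turns the commanded pose from where the row before left it, along the tool's axes as they then stand; what a row does not reach is not made up. A row lasts 1/12 s, in which the tool goes at most 41.7 mm and 7.16 degrees, less where a joint would pass 70% of its speed; a pose out of reach is approached as far as the arm can. A call is refused whole if a number of a shift passes 0.0417 or a number of a turn 7.16, either way. A call with a gripper value outside its range is refused whole. The fingers move at their own pace and stop on an object; the grip force is fixed at half the most. Time passes only in rows, so rows that do not move let the fingers close. It gives the time, the measured TCP pose, the force, the opening and the grip force at its end, in the units of the state.
- ctrl.read_state(): the state, without advancing time (a new reading comes with each control period).
- ctrl.get_image(name): name is "side" or "top"; returns a dict with "pixels" (420x560x3 uint8, red, green, blue), "fx", "fy", "cx", "cy" (pixels), "pose" (4x4, takes a point from camera to world coordinates). Camera axes: x right, y up, looking along -z (the intrinsics and any distortion apply to the point x, -y, -z); pixel columns grow to the right and rows downward; lengths in mm; the calibration is good to about 2 mm. A picture is of the moment at which its call begins. There is no depth.
- ctrl.finish_job(): hands the job in; it is judged then, once.
The state is a dict: "clock": time; "qpos": joint angles; "qd": joint speeds; "tau": joint torques, N m; "eef_pos": TCP position; "tool_rot": TCP orientation; "force": force on the tool from outside, world axes, zero at the start; "torque": the same for the moment, N m; "width": finger opening in mm; "gripper_force": force on a finger pad.
Only numpy, scipy, OpenCV 4.12 (cv2) and the standard library are available. Lean on these libraries where they do the work, as an engineer would, in place of code of your own. Each camera call takes 0.05 s, during which the arm holds its last target. There are 200 camera calls.

### The job

The feed-selector lever on top of the brown gearbox has been left in some notch. Push it with a fingertip all the way back home, towards the dark stop bar at one end of its slot, then push it the other way three clicks from home and leave it seated in the third notch, never running past that one. Only push the lever, never pinch it between the fingers, and leave the pulley, jar, bush and screwdriver where they are.

Things in the scene. Friction and masses are not known exactly. Their poses are not given: they have to be found in the camera images.
- gearbox: Fixed brown cast gearbox on the bench, 160 (x) x 280 (y) x 80 (z) mm, with a flat bare-metal top plate at 80 mm; low feet project 25 mm more at both y ends. Origin: centre of its underside, z up. A straight slot runs along its y axis at x = +15 mm in the top plate. Six round dark notches lie beside the slot, 22 mm apart, at y = -55 (home), -33, -11, +11 (the third notch), +33 and +55 mm. It may be turned about the vertical.
- home_stop (a point): Top centre of the dark steel stop bar across the home (-y) end of the slot, at (15, -99, 87) mm in the gearbox frame; the bar is 44 (x) x 12 (y) mm and stands 7 mm proud of the plate. It marks the home end; the lever stops by itself at home, short of the bar (paddle face 26 mm and paddle centre 38 mm from the near side of the bar).
- grip_mid (a point): Centre of the lever's upright paddle (two black cheeks on a steel core): 40 mm (gearbox x) x 24 mm thick (gearbox y, the slide direction) x 52 mm tall. It stands 40 mm above the top plate (paddle from 14 to 66 mm above the plate), on a thin steel stalk. Push on its flat 40 mm faces along the slot.
- selector (a joint): Slide of the lever along gearbox +y, in m: 0 = home (its end of travel), notches at 0.022, 0.044, 0.066 (third), 0.088 and 0.110 (other end of travel). A sprung ball holds it in each notch: about 4 to 8 N are needed to leave one, the force falls as it nears half-way (11 mm) and a few mm past half-way the lever snaps on by itself into the next notch, leaving the finger behind. It stays where it is left. It starts in notch 1 or 2, rarely between them.
- cheek_home: The half of the paddle that faces home (gearbox -y): black plate 40 x 8 x 52 mm, origin at its centre, 8 mm to the home side of grip_mid. Pushed to move the lever away from home.
- cheek_far: The other half of the paddle, facing away from home (gearbox +y): same plate, 8 mm to the far side of grip_mid. Pushed to move the lever home.
- pulley: Loose stepped aluminium pulley, 84 mm across, 58 mm tall, standing on the bench behind the gearbox. Origin: centre of its underside, z up. Not to be moved.
- grease_jar: Loose jar with white cap, 60 mm across, 100 mm tall, standing on the bench behind the gearbox. Origin: centre of its underside, z up. Not to be moved.
- bush: Loose flanged brass bush, 28 mm across, 26 mm tall, standing on the gearbox's top plate about 65 mm to the robot's side of the slot. Origin: centre of its underside, z up. Not to be moved.
- driver: Loose screwdriver with red handle, about 180 mm long, lying on the bench between robot and gearbox. Not to be moved.

How it is judged (in metres and radians):
On the way:
1. the lever is pushed fully home (within 4 mm of its end of travel) (value of joint selector below 0.004 m), for 0.2 s.
At the end, for the whole second after the job is handed in: The lever rests in the third notch from home (joint 0.066 m, within 3 mm), and the pulley, jar, bush and screwdriver are within 20 mm of where they started, the first three upright (value of joint selector between 0.063 and 0.069 m and velocity of joint selector between -0.005 and 0.005 m/s and not (distance of any of pulley, grease_jar, bush, driver from where it was at the start of the episode above 0.02 m or angle between any of pulley, grease_jar, bush's own z axis and vertical above 0.3 rad)); the robot touches nothing.
It fails at once if the lever runs past the third notch (more than 11 mm beyond it) (value of joint selector above 0.077 m).
It fails at once if the lever is pinched (fingers press on both halves of the paddle at once) (contact force between the fingers and cheek_home above 1 N and contact force between the fingers and cheek_far above 1 N).
It fails at once if a bystander is moved more than 20 mm, lifted or tipped over (distance of any of pulley, grease_jar, bush, driver from where it was at the start of the episode above 0.02 m or angle between any of pulley, grease_jar, bush's own z axis and vertical above 0.3 rad).
It also fails if it takes over 72 s, if anything falls off the work surface, if the arm or the gripper's body presses on something with over 40 N, if the wrist force passes 120 N, or if a joint passes its speed limit or range.

## Working session

There is one attempt and no reset: what is moved stays moved. The work goes in short steps, Python scripts to look and compute and a shell command to move; the robot and the scene stay as the last step left them, time stands still between calls to the robot, and variables do not carry over. Pictures are saved under pics/ and viewed, at most 10 in all, crops included, and the job is handed in when it is done.

```bash
mkdir -p pics
cat > h.py <<'E'
import numpy as np, cv2
from cell import ctrl
def snap(n,f):
    im=ctrl.get_image(n); cv2.imwrite('pics/'+f,im['pixels'][:,:,::-1]); return im
def ray(im,u,v):
    P=np.array(im['pose']); d=np.array([(u-im['cx'])/im['fx'],-(v-im['cy'])/im['fy'],-1.]); return P[:3,3],P[:3,:3]@d
def atz(im,u,v,z):
    o,d=ray(im,u,v); return o+d*(z-o[2])/d[2]
def proj(im,p):
    P=np.array(im['pose']); c=P[:3,:3].T@(np.array(p)-P[:3,3]); return im['cx']+im['fx']*c[0]/-c[2], im['cy']-im['fy']*c[1]/-c[2]
E
python3 - <<'E'
from h import *
import pickle
for n in('top','side'):
    im=snap(n,n+'0.png'); print(n,[k for k in im],im['fx'],np.round(im['pose'],2).tolist())
    pickle.dump(im,open(n+'.pkl','wb'))
print(ctrl.read_state())
E
```

```text
top ['pixels', 'fx', 'fy', 'cx', 'cy', 'pose'] 405.8250503133813 [[-0.16, 0.97, -0.21, 426.46], [-0.99, -0.16, 0.03, 46.14], [-0.0, 0.21, 0.98, 896.06], [0.0, 0.0, 0.0, 1.0]]
side ['pixels', 'fx', 'fy', 'cx', 'cy', 'pose'] 420.4592164091806 [[-0.98, 0.14, -0.14, 497.88], [-0.2, -0.72, 0.67, 507.07], [-0.01, 0.68, 0.73, 605.0], [0.0, 0.0, 0.0, 1.0]]
{'clock': 0.1, 'qpos': array([-1.28475565,  0.62926786,  0.03840815,  1.51824473, -0.02700066,
        0.99632849, -0.01999474]), 'qd': array([-0.00059925, -0.00296681,  0.0017309 , -0.00228785, -0.00107564,
       -0.00119986,  0.00111356]), 'tau': array([ 2.11619503e-03, -5.64540088e+01,  1.22995388e+00, -1.93972993e+01,
        1.12269621e-02,  5.55906721e-03, -3.16467049e-05]), 'eef_pos': array([223.76499039, 609.6739508 , 230.47861115]), 'tool_rot': array([-3.13986081e+00, -4.08231579e-06,  2.78978700e+00]), 'force': array([ 0.4041191 ,  0.82749068, -0.33246207]), 'torque': array([0.05209547, 0.01679414, 0.03884133]), 'gripper_force': 0.0, 'width': 85.86217255706083}
```

View pics/top0.png

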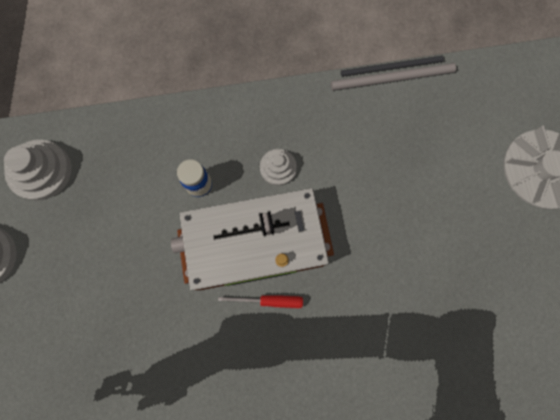

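View pics/side0.png

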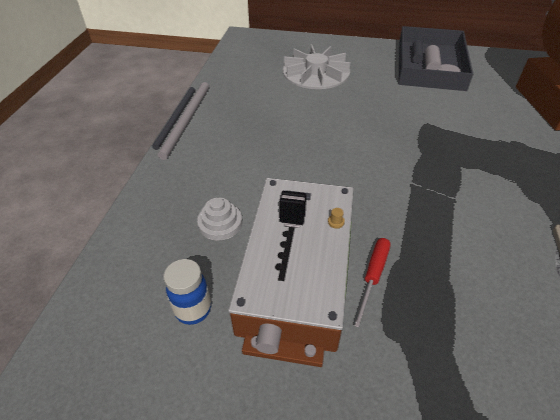

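The top view shows the gearbox plate with corners near (181,211), (312,191), (327,263) and (193,288). The lever is at about (267,223), towards the right-hand (-y) end, and the slot runs left to about (215,237). In the side view the paddle is at about (292,208), with the notches visible on its left side and the bush at (337,217).

Run:
```python
from h import *
import pickle
t=pickle.load(open('top.pkl','rb'));s=pickle.load(open('side.pkl','rb'))
c1=cv2.resize(t['pixels'][180:300,170:340],None,fx=4.4,fy=4.4,interpolation=cv2.INTER_CUBIC)
cv2.imwrite('pics/topc.png',c1[:,:,::-1])
c2=cv2.resize(s['pixels'][170:320,225:365],None,fx=4,fy=4,interpolation=cv2.INTER_CUBIC)
cv2.imwrite('pics/sidec.png',c2[:,:,::-1])
for uv in[(181,211),(312,191),(327,263),(193,288)]: print(np.round(atz(t,*uv,80)))
for uv in[(268,180),(354,186),(343,325),(235,310)]: print(np.round(atz(s,*uv,80)))
```

```text
[633. 223.  80.]
[631. -50.  80.]
[480. -54.  80.]
[474. 217.  80.]
[635. -45.  80.]
[479. -59.  80.]
[472. 219.  80.]
[622. 225.  80.]
```

View pics/topc.png

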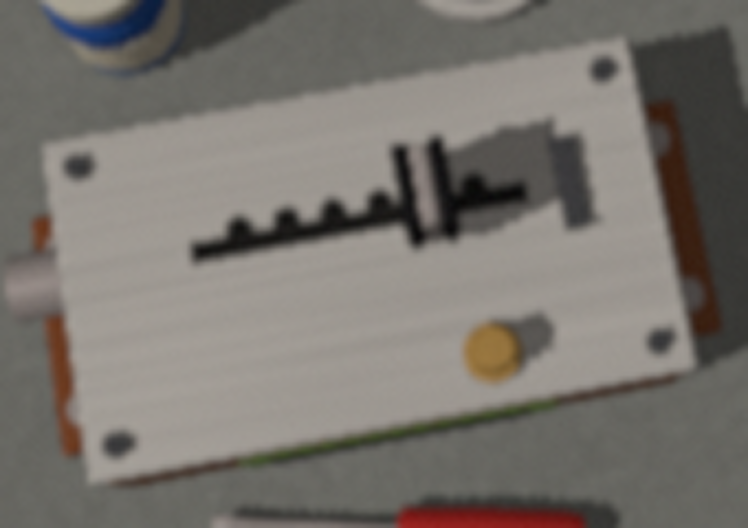

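View pics/sidec.png

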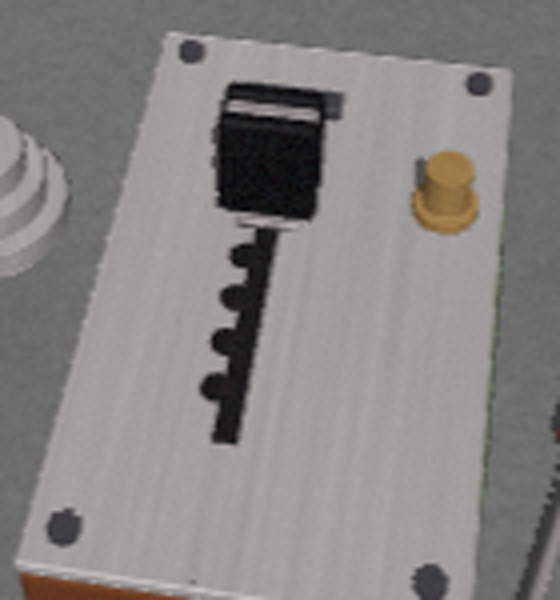

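The lever covers notch -33: the four notches to its left and the home notch to its right are all visible. So it starts in notch 1, with the stop bar at about (300,221) in the top view. Next I fit the gearbox pose.

```bash
cat >> h.py <<'E'
def g2w(p,q):
    c,s=np.cos(p[2]),np.sin(p[2]); return np.array([p[0]+c*q[0]-s*q[1],p[1]+s*q[0]+c*q[1],q[2]])
E
python3 - <<'E'
from h import *
import pickle
from scipy.optimize import least_squares as ls
t=pickle.load(open('top.pkl','rb'));s=pickle.load(open('side.pkl','rb'))
T=lambda u,v:(170+u/4.4,180+v/4.4); S=lambda u,v:(225+u/4,170+v/4)
obs=[(t,T(43,145),(80,140,80)),(t,T(628,38),(80,-140,80)),(t,T(693,368),(-80,-140,80)),(t,T(90,482),(-80,140,80)),(t,T(574,182),(15,-99,87)),
(s,S(166,32),(80,-140,80)),(s,S(512,70),(-80,-140,80)),(s,S(20,563),(80,140,80))]
f=lambda p:np.ravel([np.subtract(proj(i,g2w(p,q)),uv) for i,uv,q in obs])
r=ls(f,[555,85,0]);p=r.x;print(p,np.round(r.fun,1))
for j in(0,22):
    q=g2w(p,(15,-55+j,146)); print(j,q,(np.array(proj(t,q))-[170,180])*4.4)
print('stop',g2w(p,(15,-99,87)),'third',g2w(p,(15,11,120)))
tgt=g2w(p,(15,25,200)); print('tgt',tgt)
st=ctrl.read_state();yaw=st['tool_rot'][2];print('turn about tool z deg (to tool y = gearbox y):',np.degrees(yaw-(np.pi+p[2])))
E
```

```text
[5.54032801e+02 8.54841551e+01 3.00400875e-02] [-0.9 -0.3 -0.5 -0.9  1.2 -0.1 -0.4  1.  -1.1 -0.5  0.6 -1.   1.3 -0.8
 -0.7 -0.2]
0 [570.67798943  30.95950297 146.        ] [473.87254556 173.39572365]
22 [570.0172069   52.94957724 146.        ] [423.2931919  182.98939309]
stop [571.99955449 -13.02064557  87.        ] third [568.69564183  96.92972578 120.        ]
tgt [568.27514386 110.92340941 200.        ]
turn about tool z deg (to tool y = gearbox y): -21.878149149964244
```

```bash
python3 -m handwheel '[[[0,0,-5.5],[0,0,0],1],[[0,0,-5.5],[0,0,0],1],[[0,0,-5.5],[0,0,0],1],[[0,0,-5.4],[0,0,0],1],[[0,0,0],[0,0,0],1]]'; python3 -m handwheel '[[[0,0,0],[-0.0165,-0.0255,0],1],[[0,0,0],[-0.0165,-0.0255,0],1],[[0,0,0],[-0.0165,-0.0255,0],1],[[0,0,0],[-0.0165,-0.0255,0],1],[[0,0,0],[-0.0165,-0.0255,0],1]]'
python3 -m handwheel '[[[0,0,0],[-0.0165,-0.0255,0],1],[[0,0,0],[-0.0165,-0.0255,0],1],[[0,0,0],[-0.0165,-0.0255,0],1],[[0,0,0],[-0.0165,-0.0255,0],1],[[0,0,0],[-0.0165,-0.0255,0],1]]'
```

```text
clock: 0.52
eef_pos: [224.0, 609.8, 230.8]
tool_rot: [-3.141, -0.001, -3.109]
force: [-1.1, 0.1, -0.5]
width: 25.7
gripper_force: 0.0
clock: 0.93
eef_pos: [310.9, 483.8, 231.1]
tool_rot: [-3.141, -0.0, -3.114]
force: [1.0, 0.6, 0.4]
width: 0.1
gripper_force: 0.0
clock: 1.35
eef_pos: [397.2, 358.9, 231.2]
tool_rot: [-3.141, -0.0, -3.114]
force: [0.9, 0.7, -0.5]
width: -0.0
gripper_force: 0.0
```

```bash
python3 -m handwheel '[[[0,0,0],[-0.0165,-0.025,0],1],[[0,0,0],[-0.0165,-0.025,0],1],[[0,0,0],[-0.0165,-0.025,0],1],[[0,0,0],[-0.0165,-0.025,0],1],[[0,0,0],[-0.0165,-0.025,0],1]]'
python3 -m handwheel '[[[0,0,0],[-0.0165,-0.025,0],1],[[0,0,0],[-0.0165,-0.025,0],1],[[0,0,0],[-0.0165,-0.025,0],1],[[0,0,0],[-0.0165,-0.025,0],1],[[0,0,0],[0,0,0],1]]'
python3 -m handwheel '[[[0,0,0],[0,0,0.025],1],[[0,0,0],[0,0,0.025],1],[[0,0,0],[0,0,0.025],1],[[0,0,0],[0,0,0.025],1],[[0,0,0],[0,0,0],1]]'
python3 - <<'E'
from h import *
im=ctrl.get_image('side'); c=cv2.resize(im['pixels'][130:330,180:400],None,fx=3,fy=3,interpolation=cv2.INTER_CUBIC)
cv2.imwrite('pics/s1.png',c[:,:,::-1])
E
```

```text
clock: 1.77
eef_pos: [483.4, 236.5, 231.2]
tool_rot: [-3.142, -0.0, -3.114]
force: [0.6, -0.0, -0.8]
width: 0.1
gripper_force: 0.0
clock: 2.18
eef_pos: [555.6, 132.4, 231.1]
tool_rot: [-3.137, 0.003, -3.123]
force: [1.1, 0.2, 0.9]
width: 0.3
gripper_force: 0.0
clock: 2.6
eef_pos: [548.4, 139.1, 126.9]
tool_rot: [-3.139, -0.009, -3.114]
force: [-1.0, 0.0, 0.1]
width: -0.2
gripper_force: 0.0
```

View pics/s1.png

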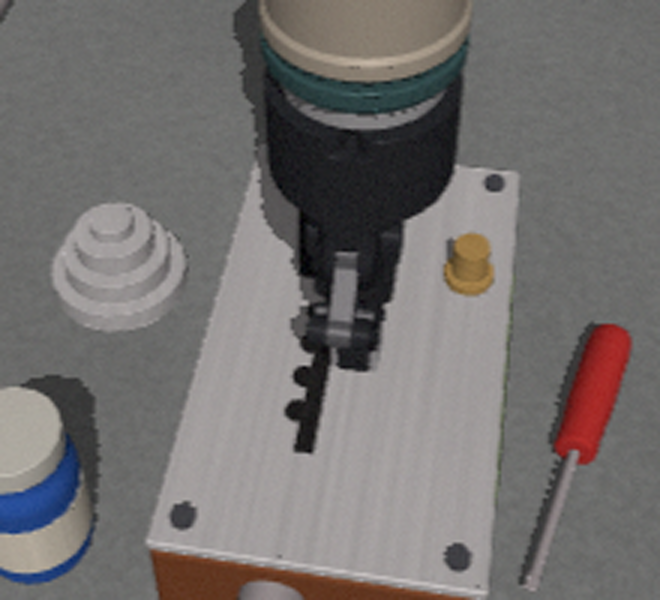

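The side view shows the fingertip above the slot's +y part at crop (355,350), a bit to the robot's side, and the bystanders untouched. I'll move it over onto the slot axis and approach the far cheek.

```bash
python3 -m handwheel '[[[0,0,0],[-0.01,0,0.006],1],[[0,0,0],[-0.01,0,0.006],1],[[0,0,0],[0,-0.015,0],1],[[0,0,0],[0,-0.015,0],1],[[0,0,0],[0,0,0],1]]'
python3 -m handwheel '[[[0,0,0],[0,0,0],1],[[0,0,0],[0,0,0],1]]'
```

```text
clock: 3.07
eef_pos: [575.2, 106.7, 120.2]
tool_rot: [-3.139, 0.003, -3.116]
force: [-0.3, -0.4, -0.9]
width: 0.2
gripper_force: 0.0
clock: 3.23
eef_pos: [573.8, 111.8, 120.0]
tool_rot: [3.14, 0.002, -3.111]
force: [0.4, 0.6, -0.2]
width: -0.4
gripper_force: 0.0
```

```bash
python3 -m handwheel '[[[0,0,0],[0.002,-0.005,0.002],1],[[0,0,0],[0.002,-0.005,0.002],1],[[0,0,0],[0,-0.005,0],1],[[0,0,0],[0,-0.005,0],1],[[0,0,0],[0,0,0],1]]'
for i in 1 2 3; do python3 -m handwheel '[[[0,0,0],[0,-0.004,0],1],[[0,0,0],[0,0,0],1],[[0,0,0],[0,0,0],1]]' | egrep 'eef|force:'; done
```

```text
clock: 3.65
eef_pos: [569.5, 88.7, 115.3]
tool_rot: [-3.141, -0.0, -3.113]
force: [-1.5, 0.0, -0.5]
width: 0.5
gripper_force: 0.0
eef_pos: [569.6, 86.3, 115.3]
force: [0.6, -0.1, 1.1]
gripper_force: 0.0
eef_pos: [569.7, 82.2, 115.3]
force: [-0.5, 0.2, -0.3]
gripper_force: 0.0
eef_pos: [569.8, 78.8, 115.3]
force: [0.2, 1.3, -0.5]
gripper_force: 0.7
```

```bash
for i in 1 2 3 4 5 6 ; do python3 -m handwheel '[[[0,0,0],[0,-0.003,0],1],[[0,0,0],[0,0,0],1],[[0,0,0],[0,0,0],1]]' | egrep 'eef|force:'; done
```

```text
eef_pos: [569.9, 76.6, 115.3]
force: [-0.6, 4.6, -0.2]
gripper_force: 2.3
eef_pos: [570.0, 72.0, 115.3]
force: [-0.1, 1.9, -0.4]
gripper_force: 1.0
eef_pos: [570.1, 68.0, 115.3]
force: [-0.3, -0.2, -0.4]
gripper_force: 0.0
eef_pos: [570.2, 65.6, 115.3]
force: [-0.5, 0.6, 0.6]
gripper_force: 0.0
eef_pos: [570.3, 63.1, 115.3]
force: [0.2, -0.5, -0.1]
gripper_force: 0.0
eef_pos: [570.4, 60.2, 115.3]
force: [0.2, 0.1, -0.5]
gripper_force: 0.0
```

```bash
for i in 1 2 3; do python3 -m handwheel '[[[0,0,0],[0,-0.002,0],1],[[0,0,0],[0,0,0],1],[[0,0,0],[0,0,0],1]]' | egrep 'eef|force:'; done
```

```text
eef_pos: [570.4, 58.3, 115.3]
force: [-0.8, -0.4, -0.2]
gripper_force: 0.0
eef_pos: [570.4, 56.9, 115.3]
force: [-1.0, 1.4, -1.0]
gripper_force: 0.7
eef_pos: [570.4, 56.8, 115.3]
force: [-0.2, 5.5, -0.1]
gripper_force: 2.6
```

The lever is home: it stopped hard at the expected place. Now I back off, lift over the paddle and go to the home side.

```bash
python3 -m handwheel '[[[0,0,0],[0,0.01,0],1],[[0,0,0],[0,0.01,0],1],[[0,0,0],[0,0,-0.02],1],[[0,0,0],[0,0,-0.02],1],[[0,0,0],[0,0,-0.02],1]]'
python3 -m handwheel '[[[0,0,0],[0,0,0],1],[[0,0,0],[0,-0.02,0],1],[[0,0,0],[0,-0.02,0],1],[[0,0,0],[0,-0.02,0],1],[[0,0,0],[0,-0.02,0],1]]'
python3 -m handwheel '[[[0,0,0],[0,-0.01,0],1],[[0,0,0],[0,0,0],1],[[0,0,0],[0,0,0],1],[[0,0,0],[0,0,0],1]]'
```

```text
clock: 7.07
eef_pos: [569.5, 75.3, 175.7]
tool_rot: [-3.141, -0.001, -3.11]
force: [0.5, -0.3, 0.1]
width: -0.3
gripper_force: 0.0
clock: 7.48
eef_pos: [572.1, -5.8, 174.9]
tool_rot: [-3.141, -0.001, -3.11]
force: [0.5, -0.9, 0.3]
width: -0.1
gripper_force: 0.0
clock: 7.82
eef_pos: [572.6, -13.5, 175.1]
tool_rot: [3.14, -0.0, -3.109]
force: [0.4, 0.5, -0.2]
width: 0.1
gripper_force: 0.0
```

Next I descend and move in until the finger touches the paddle.

```bash
python3 -m handwheel '[[[0,0,0],[0,0,0.02],1],[[0,0,0],[0,0,0.02],1],[[0,0,0],[0,0,0.02],1],[[0,0,0],[0,0.004,0],1],[[0,0,0],[0,0,0],1]]'
for i in 1 2 3 4 5 6; do python3 -m handwheel '[[[0,0,0],[0,0.003,0],1],[[0,0,0],[0,0,0],1],[[0,0,0],[0,0,0],1]]' | egrep 'eef|force:'; done
```

```text
clock: 8.23
eef_pos: [571.8, -8.8, 114.6]
tool_rot: [3.14, -0.002, -3.108]
force: [-0.2, 1.4, -0.1]
width: 0.1
gripper_force: 0.0
eef_pos: [573.3, -7.8, 116.5]
force: [-0.8, -0.4, 0.4]
gripper_force: 0.0
eef_pos: [572.6, -5.3, 115.7]
force: [-0.1, -0.5, 0.8]
gripper_force: 0.0
eef_pos: [572.2, -2.2, 115.3]
force: [-1.3, 0.2, -0.6]
gripper_force: 0.0
eef_pos: [572.1, 0.8, 115.3]
force: [0.5, 0.3, 0.2]
gripper_force: 0.0
eef_pos: [572.1, 3.8, 115.3]
force: [-0.1, -0.7, 0.0]
gripper_force: 0.0
eef_pos: [572.0, 5.4, 115.3]
force: [0.9, -3.4, 0.2]
gripper_force: 1.8
```

```bash
for i in 1 2 3 4 5 6 7 8; do python3 -m handwheel '[[[0,0,0],[0,0.003,0],1],[[0,0,0],[0,0,0],1],[[0,0,0],[0,0,0],1]]' | egrep 'eef|^force:'; done
```

```text
eef_pos: [571.9, 8.9, 115.3]
force: [0.1, -3.7, -0.3]
eef_pos: [571.8, 13.8, 115.3]
force: [0.5, -1.3, -0.1]
eef_pos: [571.7, 16.9, 115.3]
force: [-0.1, -0.0, 0.4]
eef_pos: [571.6, 19.1, 115.3]
force: [-0.2, -0.5, -0.1]
eef_pos: [571.5, 21.8, 115.3]
force: [1.1, -0.3, 0.3]
eef_pos: [571.4, 24.8, 115.3]
force: [0.1, 0.1, 0.0]
eef_pos: [571.3, 27.2, 115.3]
force: [0.7, -1.8, -0.6]
eef_pos: [571.3, 29.3, 115.3]
force: [0.6, -4.2, 0.9]
```

The first click is in, and the finger met the paddle again at 27. Now the second.

```bash
for i in 1 2 3 4 5 6 7; do python3 -m handwheel '[[[0,0,0],[0,0.003,0],1],[[0,0,0],[0,0,0],1],[[0,0,0],[0,0,0],1]]' | egrep 'eef|^force:'; done
```

```text
eef_pos: [571.1, 33.9, 115.3]
force: [0.3, -0.7, 0.7]
eef_pos: [571.0, 37.9, 115.3]
force: [-0.2, 0.1, -0.5]
eef_pos: [570.9, 40.3, 115.3]
force: [0.3, 0.2, 0.3]
eef_pos: [570.9, 42.9, 115.3]
force: [-0.0, 0.4, -0.4]
eef_pos: [570.8, 45.8, 115.3]
force: [0.5, -0.1, 0.5]
eef_pos: [570.7, 48.7, 115.3]
force: [-0.4, 0.2, -0.0]
eef_pos: [570.6, 50.1, 115.3]
force: [-0.2, -4.9, 0.5]
```

The second click is in (contact at 49). The third should snap by about 62.

```bash
for i in 1 2 3 4; do python3 -m handwheel '[[[0,0,0],[0,0.0025,0],1],[[0,0,0],[0,0,0],1],[[0,0,0],[0,0,0],1]]' | egrep 'eef|^force:'; done
```

```text
eef_pos: [570.5, 53.7, 115.3]
force: [0.1, -3.6, -0.8]
eef_pos: [570.4, 57.7, 115.3]
force: [0.4, -1.2, -0.1]
eef_pos: [570.3, 60.2, 115.3]
force: [-0.9, 0.4, 0.1]
eef_pos: [570.2, 62.1, 115.3]
force: [0.3, -0.2, -0.4]
```

```bash
python3 -m handwheel '[[[0,0,0],[0,-0.01,0],1],[[0,0,0],[0,-0.01,0],1],[[0,0,0],[0,-0.01,0],1],[[0,0,0],[0,0,-0.02],1],[[0,0,0],[0,0,-0.02],1]]'|egrep eef
python3 -m handwheel '[[[0,0,0],[0,0,-0.025],1],[[0,0,0],[0,0,-0.025],1],[[0,0,0],[0,0,-0.025],1],[[0,0,0],[0,0,-0.02],1],[[0,0,0],[0,0,0],1]]'|egrep 'eef|force'
python3 -m handwheel '[[[0,0,0],[0,-0.02,0],1],[[0,0,0],[0,-0.02,0],1],[[0,0,0],[0,-0.02,0],1],[[0,0,0],[0,-0.02,0],1],[[0,0,0],[0,0,0],1]]'|egrep eef
python3 - <<'E'
from h import *
im=ctrl.get_image('side'); p=[554.03,85.48,.03004]
P=im['pixels'][130:330,180:400]
c=cv2.resize(P,None,fx=3,fy=3,interpolation=cv2.INTER_CUBIC)[:,:,::-1].copy()
for x in(-5,35):
    u,v=proj(im,g2w(p,(x,11+12,146))); print((u-180)*3,(v-130)*3); cv2.circle(c,(int((u-180)*3),int((v-130)*3)),3,(0,255,0),1)
cv2.imwrite('pics/s2.png',c)
E
```

```text
eef_pos: [570.1, 28.5, 154.7]
eef_pos: [573.9, 29.9, 254.7]
force: [0.6, 0.2, 0.5]
gripper_force: 0.0
eef_pos: [572.8, -55.7, 249.6]
366.59215080607333 284.24185070514477
285.01239536838057 274.17174514446776
```

View pics/s2.png

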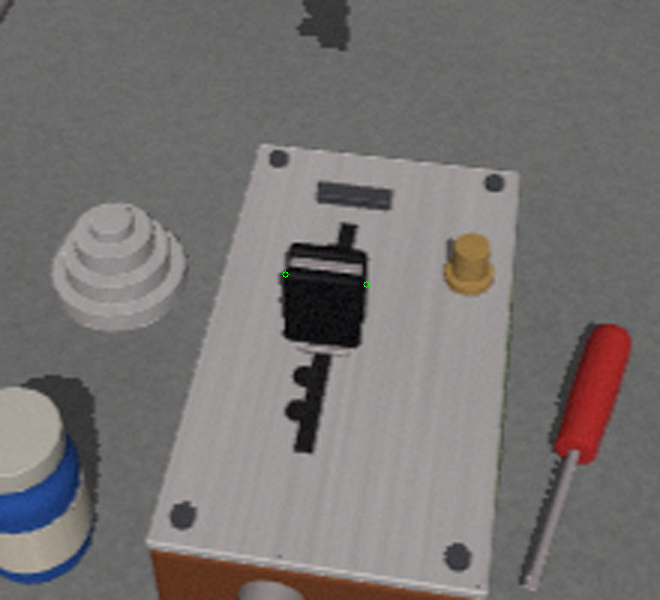

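The paddle's far top edge sits at crop (285,275)–(367,284), exactly where the third notch predicts. Two notches remain visible beyond it, and the bystanders are unmoved.

```bash
python3 -m handwheel '[[[0,0,0],[0,0,0],1],[[0,0,0],[0,0,0],1],[[0,0,0],[0,0,0],1]]'|egrep 'clock|eef'; python3 -c "from cell import ctrl; print(ctrl.finish_job())"
```

```text
clock: 16.03
eef_pos: [573.5, -47.3, 250.1]
the job is handed in; nothing more can be done
None
```

I pushed the lever fully home, then three clicks out, and handed the job in at about 16 s; the last picture shows it in the third notch with the pulley, jar, bush and screwdriver unmoved (no verdict came back).

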